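Draw out the loading slide with the brass fitting

TASK

Two slide jigs stand on the bench. Hook a fingertip behind the yellow lip of the slide whose nest holds the brass fitting and draw that slide fully out to its stop, with the fitting riding along upright in its nest, then press the green button right down to report it ready and let go. Do not touch or lift either fitting in the nests, leave the other slide shut as it is, do not press the button before the slide is out, and leave the other things on the bench where they stand.

Things in the scene. Friction and masses are not known exactly. Their poses are not given: they have to be found in the camera images.
- jig_a: Slide jig whose nest holds the brass fitting; looks like jig b. Fixed: aluminium base 250 x 120 mm (x -90 to +160), rails 118 mm apart outside, tops 34 mm up; blue air cylinder at the back (x +40 to +156, 90 mm tall). Steel slide plate 86 mm wide, top 30 mm up. Origin on the bench under the nest centre of the shut slide; x points back to the cylinder, z up; the slide draws out towards -x.
- jig_b: Slide jig whose nest holds the grey fitting; leave it alone. Fixed: aluminium base 250 x 120 mm (x -90 to +160), rails 118 mm apart outside, tops 34 mm up; blue air cylinder at the back (x +40 to +156, 90 mm tall). Steel slide plate 86 mm wide, top 30 mm up. Origin on the bench under the nest centre of the shut slide; x points back to the cylinder, z up; the slide draws out towards -x.
- jig_a_lip (a point): Middle of the top inner edge of the yellow lip on the slide of jig a (brass fitting); moves with the slide, axes as the jig's. The lip is an upright bar across the slide's front, 86 mm wide, 8 mm thick (x -8 to 0 from here), its top (here) 52 mm above the bench, 22 mm above the plate. Behind it (+x) the plate is bare for 79 mm, up to the white nest.
- jig_b_lip (a point): Middle of the top inner edge of the yellow lip on the slide of jig b (grey fitting); moves with the slide, axes as the jig's. The lip is an upright bar across the slide's front, 86 mm wide, 8 mm thick (x -8 to 0 from here), its top (here) 52 mm above the bench, 22 mm above the plate. Behind it (+x) the plate is bare for 79 mm, up to the white nest.
- jig_a_nest (a point): Centre of the pocket floor of the white nest on the slide of jig a, 40 mm above the bench; moves with the slide, axes as the jig's. Nest 46 x 46 mm, rim 48 mm above the bench, pocket 33 mm square, 8 mm deep. It lies 102 mm behind the lip's inner face.
- jig_b_nest (a point): Centre of the pocket floor of the white nest on the slide of jig b, 40 mm above the bench; moves with the slide, axes as the jig's. Nest 46 x 46 mm, rim 48 mm above the bench, pocket 33 mm square, 8 mm deep. It lies 102 mm behind the lip's inner face.
- jig_a_slide (a joint): Travel of the slide of jig a in m along the jig's -x: 0 shut, 0.100 fully out at the stop. It slides with about 3 N of friction and stays where it is left.
- jig_b_slide (a joint): Travel of the slide of jig b in m along the jig's -x: 0 shut, 0.100 fully out at the stop. It slides with about 3 N of friction and stays where it is left.
- brass_fitting: A push-in hose fitting, loose, standing upright: a turned body 40 mm tall, 30 mm across at the foot (the lowest 14 mm) and 16 to 23 mm across above. Origin at the centre of its underside, z up. Brass; it stands in the nest of jig a, its top 80 mm above the bench.
- grey_fitting: A push-in hose fitting, loose, standing upright: a turned body 40 mm tall, 30 mm across at the foot (the lowest 14 mm) and 16 to 23 mm across above. Origin at the centre of its underside, z up. Grey plastic; it stands in the nest of jig b, its top 80 mm above the bench.
- console: Grey box 80 x 80 x 35 mm with the green button in the middle of its top, fixed to the bench. Origin at the centre of its underside.
- ready_top (a point): Centre of the top of the round green push button, 36 mm across, 53 mm above the bench, standing 6 mm proud of its black collar on a grey 80 x 80 x 35 mm box fixed to the bench; it is pressed straight down.
- ready (a joint): Travel of the green button in m: 0 up, 0.006 right down; a spring, about 5 N when right down.
- tote: Small open blue bin of fittings, 130 x 100 mm, 55 mm tall, loose. Origin at the centre of its underside.
- jar: Grease jar, 56 mm across and 75 mm tall, loose. Origin at the centre of its underside.
- spare_fitting: A push-in hose fitting, loose, standing upright: a turned body 40 mm tall, 30 mm across at the foot (the lowest 14 mm) and 16 to 23 mm across above. Origin at the centre of its underside, z up. Brass; it stands on the bench, in no nest, and is to be left alone.
Not all that is in view belongs to the job. Several things look just like the console: the one meant starts farthest to the robot's left.

How it is judged:
On the way, in this order (a step that is already met when the one before it is completed fails the run):
1. the slide with the brass fitting is drawn fully out (value of joint jig_a_slide above 0.093 m and velocity of joint jig_a_slide below 0.03 m/s), for 0.2 s.
2. the green button is pressed down (value of joint ready above 0.0045 m), for 0.05 s.
At the end, for the whole second after the job is handed in: Brass fitting's slide within 7 mm of its outer stop, at rest; fitting upright (0.12 rad), seated within 8 mm of nest centre and 5 mm in height; other slide within 8 mm, grey fitting within 10 mm of where they were; button up; other things within 20 mm of where they stood (value of joint jig_a_slide above 0.093 m and velocity of joint jig_a_slide between -0.01 and 0.01 m/s and horizontal distance between brass_fitting and jig_a_nest below 0.008 m and z of brass_fitting in the frame of jig_a_nest below 0.005 m and angle between each of brass_fitting, grey_fitting's own z axis and vertical below 0.12 rad and linear speed of brass_fitting below 0.02 m/s and distance of jig_b_lip from where it was at the start of the episode below 0.008 m and distance of grey_fitting from where it was at the start of the episode below 0.01 m and value of joint ready below 0.002 m and distance of each of tote, jar, spare_fitting from where it was at the start of the episode below 0.02 m); the robot touches nothing.
It fails at once if a fitting in a nest is touched by the robot (over 1 N) (contact force between any of the fingers, the arm and brass_fitting above 1 N or contact force between any of the fingers, the arm and grey_fitting above 1 N).
It fails at once if the brass or the grey fitting is lifted out of its nest (over 6 mm) (z of brass_fitting in the frame of jig_a_nest above 0.006 m or z of grey_fitting in the frame of jig_b_nest above 0.006 m).
It fails at once if the other slide is moved (over 8 mm) (distance of jig_b_lip from where it was at the start of the episode above 0.008 m).
It fails at once if the button is pressed before the slide is out (value of joint ready above 0.003 m and value of joint jig_a_slide below 0.09 m).
It fails at once if another thing on the bench is moved (over 20 mm) or knocked over (distance of any of tote, jar, spare_fitting from where it was at the start of the episode above 0.02 m or angle between any of jar, spare_fitting's own z axis and vertical above 0.3 rad).
It also fails if it takes over 48 s, if anything falls off the work surface, if the arm or the gripper's body presses on something with over 40 N, if the wrist force passes 120 N, or if a joint passes its speed limit or range.

ROBOT

A 6-joint arm with a two-finger parallel gripper is mounted at the origin on the work surface. World frame = base frame: x ahead of the robot, y to its left, z up, the work surface at z = 0. Lengths are in m, angles in rad, forces in N, time in s.
With the tool pointing down it reaches from about 0.3 to 0.875 m from the base axis. Payload 6.4 kg.
Tool frame: the origin (TCP) lies on the centre line of the jaws, within the pads' length; the fingertips stand robot.tcp_to_tips ahead of it and the grasp point (between the pads) lies 8 mm behind it (robot.tcp_to_tips is the distance from the TCP to the fingertips, in m); z points along the fingers, y is the line along which they close (so a half turn about z gives the same grasp; the last joint's range is limited). The gripper opens to 85 mm and grips with 20 to 120 N. Pads are 22 mm wide; open, the fingers measure 114 mm over their backs; the gripper's body (76 mm by 85 mm) begins 54 mm behind the grasp point. The pads swing forward as they close: fully open they stand 13 mm farther back than shut.
Start: joints at [-1.391, 0.181, 1.607, -0, 1.354, -0.206], TCP at [0.216, -0.533, 0.242] pointing down, gripper open.
Joint ranges: [-2.99, 2.99], [-0.89, 2.07], [0.3, 2.58], [-1.14, 4.28], [0, 2.63], [-3.12, 3.12]. Speed limits (rad/s): [2.57, 2.57, 3.01, 3.14, 3.14, 3.14].

INTERFACE

Orientations are given as a rotation vector (axis times angle).
In Python, from station import robot, snapshot, finish_job gives the robot as it stands. The module is installed in compiled form; this text tells all that it offers.
- The arm moves only by the tool move_arm, never from a script. Its argument "rows" is a list that holds one entry, the list of rows, each a list of 6 numbers: the shift along the tool's x, y, z in m, then the turn, a rotation vector about the tool's x, y, z in degrees. In form: [[[x, y, z, wx, wy, wz], ...]]. A call has 1 to 12 rows; each row is the pose to reach, as a shift and turn from the pose commanded when the call began, along the tool's axes at that moment; what a row does not reach only later rows make up. A row lasts 1/8 s, in which the tool goes at most 62.5 mm and 10.7 degrees, less where a joint would pass 70% of its speed; a pose out of reach is approached as far as the arm can. A call with a gripper value outside its range is refused whole. "grip" is the closure, from 0 (fully open) to 1 (shut), set as the call begins (left out, the last holds). The fingers move at their own pace and stop on an object; the grip force is fixed at half the most. Time passes only in rows, so rows that repeat a pose let the fingers close. It gives the time, the measured TCP pose, the force, the opening and the grip force at its end, in the units of the state.
- robot.read_state(): the state, without advancing time (a new reading comes with each control period).
- snapshot(name): name is "scene" or "top" or "wrist"; returns a dict with "color" (400x640x3 uint8, blue, green, red), "fovy" (degrees; the focal length in pixels is half the picture's height over the tangent of half this angle, whatever the lens; pixels are square), "cx", "cy" (the principal point, pixels), "eye" and "attitude" of the camera in the world. Camera axes: x right, y up, looking along -z (the intrinsics and any distortion apply to the point x, -y, -z); pixel columns grow to the right and rows downward; lengths in m; the calibration is good to about 2 mm. A picture is of the moment at which its call begins. There is no depth.
- finish_job(): hands the job in; it is judged then, once.
The state is a dict: "t": time; "qpos": joint angles; "joint_velocities": joint speeds; "effort": joint torques, N m; "tcp_pos": TCP position; "tool_rot": TCP orientation; "wrist_force": force on the tool from outside, world axes, zero at the start; "moment": the same for the moment, N m; "width": finger opening in m; "gripper_force": force on a finger pad.
Only numpy, scipy, OpenCV 4.12 (cv2) and the standard library are available. Lean on these libraries where they do the work, as an engineer would, in place of code of your own. Each camera call takes 0.05 s, during which the arm holds its last target. There are 200 camera calls.

## Working session

There is one attempt and no reset: what is moved stays moved. The work goes in short steps, Python scripts to look and compute and a tool call to move; the robot and the scene stay as the last step left them, time stands still between calls to the robot, and variables do not carry over. Pictures are saved under pics/ and viewed, at most 10 in all, crops included, and the job is handed in when it is done.

Besides the shell and the picture viewer there is one more tool, called after "Call:" as a command line: name --argument value ..., lists and objects as JSON in quotes. move_arm: Moves the arm, as the interface text tells. Its arguments: {"type":"object","properties":{"rows":{"type":"array"},"grip":{"type":"number"}},"required":["rows"]}

```bash
mkdir -p pics; cat > h.py <<'E'
import numpy as np, cv2
from scipy.spatial.transform import Rotation as R
from station import robot, snapshot, finish_job
def rot(a):
    a=np.array(a,float)
    return a if a.shape==(3,3) else (R.from_rotvec(a).as_matrix() if a.size==3 else R.from_quat(a).as_matrix())
def ray(s,u,v,z):
    f=200/np.tan(np.radians(s['fovy'])/2)
    d=rot(s['attitude'])@np.array([(u-s['cx'])/f,-(v-s['cy'])/f,-1])
    e=np.array(s['eye']); return e+d*(z-e[2])/d[2]
E
python3 - <<'E'
from h import *
import pickle
for n in("top","scene"):
    s=snapshot(n);cv2.imwrite(f"pics/{n}0.png",s['color']);pickle.dump(s,open(n+".pkl","wb"))
    print({k:v for k,v in s.items() if k!='color'})
print(robot.read_state(),robot.tcp_to_tips)
E
```

```text
{'fovy': 47.107684983945276, 'cx': 324.475395636373, 'cy': 200.71866249940834, 'eye': array([ 0.39514133, -0.12459316,  1.60402905]), 'attitude': array([ 0.06223903, -0.0531328 , -1.55314868])}
{'fovy': 55.85655669048986, 'cx': 325.3580617868104, 'cy': 202.8827821975788, 'eye': array([ 1.43282683, -0.27356627,  0.78616447]), 'attitude': array([0.76447477, 0.62815086, 1.30856104])}
{'t': 0.1, 'qpos': array([-1.39129994e+00,  1.81478223e-01,  1.60788961e+00, -2.85102876e-05,
        1.35381717e+00, -2.06289649e-01]), 'joint_velocities': array([-5.99147171e-05, -1.32392070e-03, -3.11099541e-03, -4.73906505e-04,
       -3.37399073e-04, -5.65199735e-04]), 'effort': array([-3.01841010e-05, -4.45878017e+01, -3.52239919e+01, -3.79780813e-04,
        4.11241053e-03, -1.56243368e-05]), 'tcp_pos': array([ 0.21629177, -0.53225325,  0.24147668]), 'tool_rot': array([-3.08176301e+00, -6.01944543e-01,  1.02096691e-05]), 'wrist_force': array([ 0.72201279,  0.30402469, -0.11124748]), 'moment': array([-0.0303331 ,  0.01874939,  0.00223825]), 'gripper_force': 0.0, 'width': 0.0855145941457337} 0.011
```

View pics/top0.png

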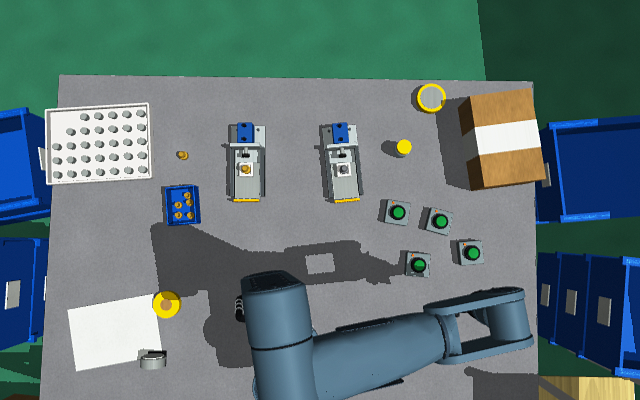

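View pics/scene0.png

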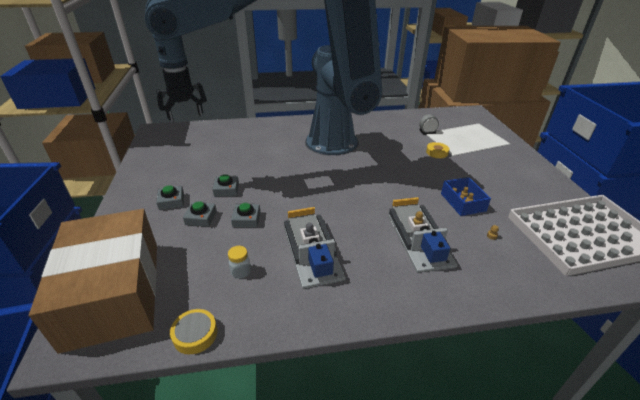

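The top view shows two jigs: brass fitting in the nest at (246,168), grey at (343,169), with yellow lips at (246,201) and (346,200). A spare brass fitting stands at (182,155). Four console look-alikes sit at (398,212), (438,221), (471,252) and (418,264). The leftmost looks like (398,212). I'll measure these and check them in a crop.

```bash
python3 - <<'E'
from h import *
import pickle
s=pickle.load(open("top.pkl","rb"));c=s['color']
hsv=cv2.cvtColor(c,cv2.COLOR_BGR2HSV)
def blobs(lo,hi,z,box,mn=15):
    m=cv2.inRange(hsv,lo,hi);M=np.zeros_like(m);x0,y0,x1,y1=box;M[y0:y1,x0:x1]=m[y0:y1,x0:x1]
    n,l,st,ce=cv2.connectedComponentsWithStats(M)
    for i in range(1,n):
        if st[i,4]>=mn:
            r=cv2.minAreaRect(np.argwhere(l==i)[:,::-1].astype(np.float32))
            print(ce[i].round(1),st[i,4],ray(s,*ce[i],z).round(4),[ray(s,*p,z)[:2].round(3).tolist() for p in cv2.boxPoints(r)])
print("green");blobs((50,120,60),(75,255,255),.053,(370,190,500,290))
print("yellow");blobs((18,120,120),(35,255,255),.052,(220,190,380,210),5)
print("blue");blobs((105,100,60),(125,255,255),.09,(220,110,380,160))
cr=np.hstack([cv2.resize(c[110:215,215:375],(400,262),interpolation=2),cv2.resize(c[185:290,370:490],(300,262),interpolation=2)])
cv2.imwrite("pics/crop.png",cr)
E
```

```text
green
[398.1 212.1] 92 [ 0.4751 -0.364   0.053 ] [[0.475, -0.34], [0.499, -0.364], [0.476, -0.387], [0.452, -0.364]]
[441. 221.] 93 [ 0.4474 -0.5089  0.053 ] [[0.447, -0.485], [0.471, -0.509], [0.448, -0.533], [0.424, -0.509]]
[473.1 252.9] 94 [ 0.3422 -0.6165  0.053 ] [[0.358, -0.599], [0.359, -0.633], [0.325, -0.633], [0.325, -0.599]]
[419.  264.6] 86 [ 0.3002 -0.4351  0.053 ] [[0.315, -0.418], [0.316, -0.452], [0.286, -0.452], [0.285, -0.418]]
yellow
[246. 200.] 77 [0.5075 0.1519 0.052 ] [[0.503, 0.196], [0.51, 0.196], [0.512, 0.108], [0.505, 0.108]]
[346.8 200. ] 80 [ 0.5131 -0.1904  0.052 ] [[0.513, -0.146], [0.523, -0.231], [0.513, -0.232], [0.503, -0.148]]
blue
[245.1 132.4] 323 [0.7317 0.1549 0.09  ] [[0.767, 0.183], [0.767, 0.129], [0.7, 0.127], [0.699, 0.181]]
[340.  132.6] 293 [ 0.7362 -0.163   0.09  ] [[0.768, -0.134], [0.774, -0.184], [0.705, -0.192], [0.699, -0.142]]
```

View pics/crop.png

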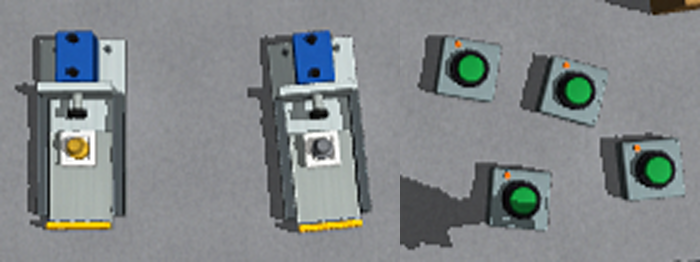

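The crop confirms it: the left jig (top-view pixel 246,168) holds the brass fitting, and the console at (398,212) is the farthest left, y = -0.364. Next I work out the move to above the bare plate behind jig a's lip.

```bash
cat >> h.py <<'E'
def togo(p,yaw=None):
    s=robot.read_state();M=rot(s['tool_rot']);d=M.T@(np.array(p)-s['tcp_pos'])
    print("shift",d.round(4), "tool x yaw",np.degrees(np.arctan2(M[1,0],M[0,0])).round(2),"tilt z",M[:,2].round(4),"tcp",s['tcp_pos'].round(4),"t",s['t'],"F",s['wrist_force'].round(1))
E
python3 -c "
from h import *
togo([.541,.153,.2])"
```

```text
shift [ 0.5587 -0.5126  0.0424] tool x yaw 22.1 tilt z [-3.0e-04  1.6e-03 -1.0e+00] tcp [ 0.2163 -0.5323  0.2415] t 0.1 F [ 0.7  0.3 -0.1]
```

Call:
move_arm --rows '[[[0.045,-0.041,0,0,0,2],[0.09,-0.082,0,0,0,4],[0.135,-0.123,0,0,0,6],[0.18,-0.164,0,0,0,8],[0.225,-0.205,0,0,0,10],[0.27,-0.246,0,0,0,12],[0.315,-0.287,0,0,0,14],[0.36,-0.33,0,0,0,16],[0.405,-0.371,0,0,0,18],[0.45,-0.412,0,0,0,20],[0.495,-0.453,0,0,0,21],[0.535,-0.49,0,0,0,21]]]' --grip 1

```text
t: 1.6
tcp_pos: [0.5281, 0.1248, 0.242]
tool_rot: [3.141, 0.031, -0.0]
wrist_force: [1.1, -1.1, 0.4]
width: 0.0003
gripper_force: 0.0
```

```bash
python3 -c "
from h import *
togo([.541,.153,.2])
s=snapshot('wrist');cv2.imwrite('pics/w0.png',s['color']);print(s['fovy'],s['eye'],s['attitude'])
import pickle;pickle.dump(s,open('w0.pkl','wb'))"
```

```text
shift [ 0.0135 -0.0279  0.042 ] tool x yaw 1.14 tilt z [-3.e-04 -1.e-04 -1.e+00] tcp [0.5281 0.1248 0.242 ] t 1.6 F [ 1.1 -1.1  0.4]
66.9708032867695 [0.6065524  0.12821053 0.37388494] [-0.24519239  0.24266745 -1.53767896]
```

View pics/w0.png

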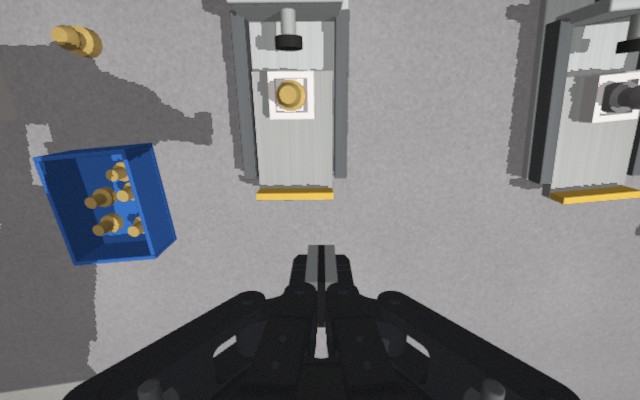

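The wrist view shows jig a's lip at (295,195), its brass fitting at (290,95), and the shut fingertips at (321,250). I'll refine the lip's inner edge and the nest from here.

```bash
python3 -c "
from h import *
import pickle
s=pickle.load(open('w0.pkl','rb'));h=cv2.cvtColor(s['color'],cv2.COLOR_BGR2HSV)
m=cv2.inRange(h,(18,120,90),(35,255,255));m[:175]=0;m[215:]=0;m[:,:240]=0;m[:,350:]=0
p=np.argwhere(m>0);print(p.min(0),p.max(0))
for u in (262,295,328):
    v=p[p[:,1]==u][:,0];print(u,v.min(),v.max(),ray(s,u,v.min()-.5,.052).round(4))
print('nest rim',[ray(s,u,v,.048).round(4) for u,v in ((267,71),(314,71),(267,119),(314,119))])
"
```

```text
[188 257] [199 332]
262 189 199 [0.5163 0.1919 0.052 ]
295 189 198 [0.517  0.1555 0.052 ]
328 188 198 [0.5189 0.1191 0.052 ]
nest rim [array([0.6366, 0.1828, 0.048 ]), array([0.6375, 0.1361, 0.048 ]), array([0.5904, 0.1845, 0.048 ]), array([0.5913, 0.1355, 0.048 ])]
```

Call:
move_arm --rows '[[[0.017,-0.03,0,0,0,0],[0.017,-0.03,0.05,0,0,0],[0.017,-0.03,0.1,0,0,0],[0.017,-0.03,0.13,0,0,0],[0.017,-0.03,0.15,0,0,0],[0.017,-0.03,0.165,0,0,0],[0.017,-0.03,0.165,0,0,0]]]'

```text
t: 2.52
tcp_pos: [0.5431, 0.1528, 0.0761]
tool_rot: [3.141, 0.03, -0.004]
wrist_force: [-0.4, -0.9, -0.3]
width: 0.0001
gripper_force: 0.0
```

```bash
python3 -c "
from h import *
togo([.545,.155,.047])
s=snapshot('scene');cv2.imwrite('pics/s1.png',cv2.resize(s['color'][150:300,300:500],(800,600),interpolation=2))"
```

```text
shift [ 0.002  -0.0022  0.0291] tool x yaw 1.1 tilt z [-2.6e-03 -1.0e-04 -1.0e+00] tcp [0.5431 0.1528 0.0761] t 2.525 F [-0.4 -0.9 -0.3]
```

View pics/s1.png

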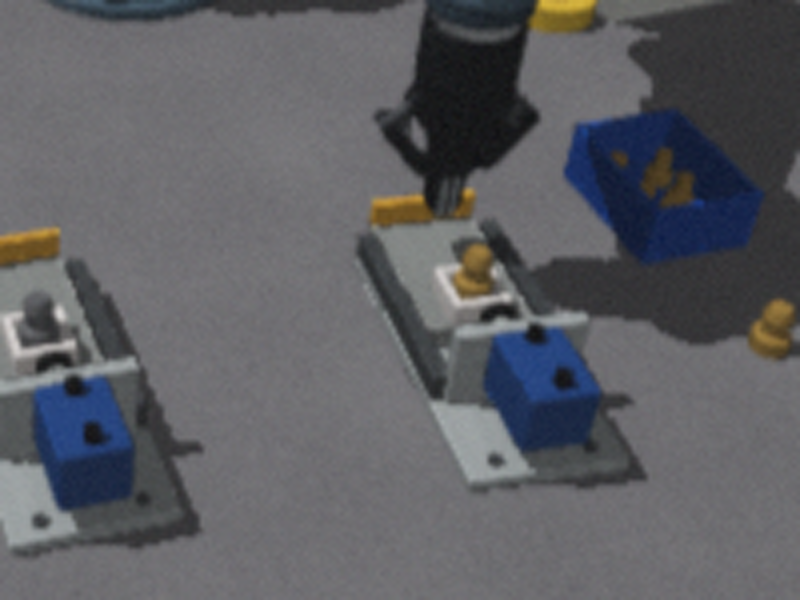

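Fingertips at (445,210) stand just above the plate behind the lip, well clear of the brass fitting at (478,265). I'll lower them and close the gap.

Call:
move_arm --rows '[[[0,0,0.015,0,0,0],[0,0,0.027,0,0,0],[0,0,0.027,0,0,0],[-0.006,0,0.027,0,0,0],[-0.01,0,0.027,0,0,0],[-0.013,0,0.027,0,0,0],[-0.016,0,0.027,0,0,0],[-0.019,0,0.027,0,0,0],[-0.022,0,0.027,0,0,0],[-0.025,0,0.027,0,0,0],[-0.028,0,0.027,0,0,0],[-0.031,0,0.027,0,0,0]]]'

```text
t: 4.08
tcp_pos: [0.5133, 0.1522, 0.0505]
tool_rot: [3.141, 0.03, 0.001]
wrist_force: [3.2, 0.0, -0.7]
width: -0.0
gripper_force: 1.6
```

A 3 N drag shows the slide is moving, so I carry on.

Call:
move_arm --rows '[[[-0.004,0,0,0,0,0],[-0.009,0,0,0,0,0],[-0.015,0,0,0,0,0],[-0.022,0,0,0,0,0],[-0.029,0,0,0,0,0],[-0.036,0,0,0,0,0],[-0.043,0,0,0,0,0],[-0.05,0,0,0,0,0],[-0.057,0,0,0,0,0],[-0.063,0,0,0,0,0],[-0.068,0,0,0,0,0],[-0.072,0,0,0,0,0]]]'

```text
t: 5.58
tcp_pos: [0.4408, 0.1509, 0.0503]
tool_rot: [-3.141, -0.03, 0.0]
wrist_force: [3.3, -2.0, 0.8]
width: 0.0003
gripper_force: 1.6
```

Call:
move_arm --rows '[[[-0.003,0,0,0,0,0],[-0.006,0,0,0,0,0],[-0.009,0,0,0,0,0],[-0.011,0,0,0,0,0],[-0.011,0,0,0,0,0]]]'

```text
t: 6.2
tcp_pos: [0.4296, 0.1508, 0.0502]
tool_rot: [-3.141, -0.03, 0.001]
wrist_force: [1.8, -0.2, 1.6]
width: 0.0
gripper_force: 0.8
```

Not at the stop yet, so I creep on in small steps.

Call:
move_arm --rows '[[[-0.001,0,0,0,0,0],[-0.002,0,0,0,0,0],[-0.003,0,0,0,0,0],[-0.004,0,0,0,0,0],[-0.004,0,0,0,0,0]]]'

```text
t: 6.82
tcp_pos: [0.4258, 0.1506, 0.0502]
tool_rot: [-3.141, -0.03, 0.001]
wrist_force: [1.4, -0.0, -1.2]
width: -0.0001
gripper_force: 1.1
```

Call:
move_arm --rows '[[[-0.001,0,0,0,0,0],[-0.002,0,0,0,0,0],[-0.003,0,0,0,0,0],[-0.004,0,0,0,0,0],[-0.004,0,0,0,0,0]]]'

```text
t: 7.45
tcp_pos: [0.4233, 0.1506, 0.0506]
tool_rot: [-3.141, -0.03, -0.004]
wrist_force: [6.5, 0.4, -5.9]
width: -0.0002
gripper_force: 3.4
```

Call:
move_arm --rows '[[[-0.001,0,0,0,0,0],[-0.001,0,0,0,0,0],[-0.001,0,0,0,0,0]]]'

```text
t: 7.82
tcp_pos: [0.4232, 0.1506, 0.0508]
tool_rot: [-3.141, -0.03, -0.007]
wrist_force: [9.1, 0.4, -7.8]
width: 0.0002
gripper_force: 4.7
```

```bash
python3 -c "
from h import *
togo([.43,.151,.2])
s=snapshot('wrist');cv2.imwrite('pics/w1.png',s['color'])
c=cv2.cvtColor(s['color'],cv2.COLOR_BGR2HSV)
s=snapshot('top');h=cv2.cvtColor(s['color'],cv2.COLOR_BGR2HSV)
m=cv2.inRange(h,(18,120,120),(35,255,255));m[:205]=0;m[250:]=0;m[:,:220]=0;m[:,280:]=0
p=np.argwhere(m>0)
print(len(p)); 
if len(p): print(p.mean(0),ray(s,*p.mean(0)[::-1],.052))"
```

```text
shift [ 0.0075 -0.0003 -0.1492] tool x yaw 1.09 tilt z [ 4.8e-03  4.0e-04 -1.0e+00] tcp [0.4232 0.1506 0.0508] t 7.825 F [ 9.1  0.4 -7.8]
16
[229.5 255. ] [0.40810466 0.11848061 0.052     ]
```

View pics/w1.png

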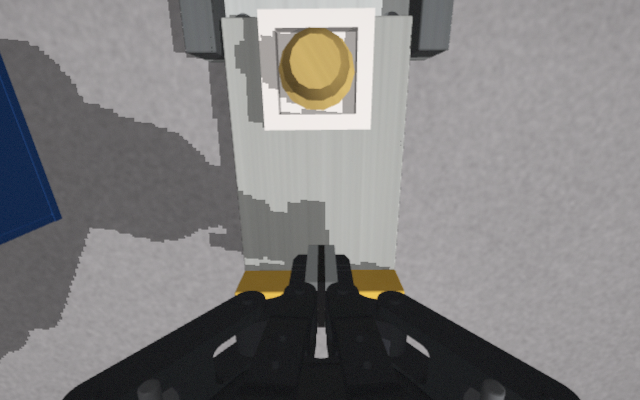

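The slide is at its stop: the lip moved about 99 mm and the force is rising with no motion. The fitting sits upright in its nest at (317,68). I unhook and lift.

Call:
move_arm --rows '[[[0.005,0,0,0,0,0],[0.01,0,0,0,0,0],[0.012,0,-0.02,0,0,0],[0.012,0,-0.05,0,0,0],[0.012,0,-0.1,0,0,0],[0.012,0,-0.13,0,0,0],[0.012,0,-0.13,0,0,0]]]'

```text
t: 8.8
tcp_pos: [0.4346, 0.1509, 0.1827]
tool_rot: [-3.141, -0.031, -0.007]
wrist_force: [-0.0, 0.2, 0.2]
width: -0.0003
gripper_force: 0.0
```

```bash
python3 -c "
from h import *
togo([.475,-.364,.18])
"
```

```text
shift [0.0304 0.5156 0.0027] tool x yaw 1.11 tilt z [ 4.4e-03  4.0e-04 -1.0e+00] tcp [0.4346 0.1509 0.1827] t 8.8 F [-0.   0.2  0.2]
```

Call:
move_arm --rows '[[[0,0.04,0,0,0,0],[0,0.085,0,0,0,0],[0,0.135,0,0,0,0],[0,0.185,0,0,0,0],[0,0.235,0,0,0,0],[0,0.285,0,0,0,0],[0,0.335,0,0,0,0],[0,0.385,0,0,0,0],[0,0.435,0,0,0,0],[0,0.475,0,0,0,0],[0,0.505,0,0,0,0],[0,0.505,0,0,0,0]]]'

```text
t: 10.3
tcp_pos: [0.4418, -0.3553, 0.1783]
tool_rot: [-3.139, -0.026, 0.003]
wrist_force: [1.0, 0.2, -0.0]
width: 0.0001
gripper_force: 0.0
```

```bash
python3 -c "
from h import *
s=snapshot('wrist');cv2.imwrite('pics/w2.png',s['color']);h=cv2.cvtColor(s['color'],cv2.COLOR_BGR2HSV)
m=cv2.inRange(h,(50,120,60),(75,255,255))
n,l,st,ce=cv2.connectedComponentsWithStats(m)
for i in range(1,n):
    if st[i,4]>100: print(ce[i].round(),st[i],ray(s,*ce[i],.053).round(4))
togo([.475,-.364,.058])
"
```

```text
[330. 158.] [ 310  138   42   42 1391] [ 0.4758 -0.3603  0.053 ]
[492. 192.] [ 471  172   44   41 1252] [ 0.448  -0.5036  0.053 ]
[579. 294.] [ 559  278   42   34 1106] [ 0.3448 -0.61    0.053 ]
shift [0.0332 0.0111 0.1202] tool x yaw 1.02 tilt z [-0.0022  0.003  -1.    ] tcp [ 0.4419 -0.3539  0.1783] t 10.35 F [-0.   0.4 -0.5]
```

View pics/w2.png

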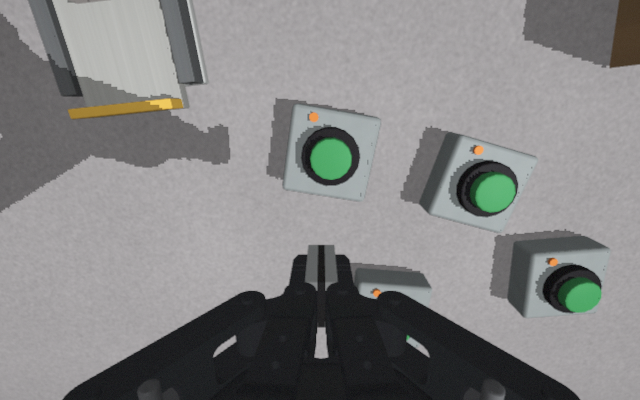

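The wanted button is at (330,158), which puts it at (0.476, -0.361), clear of its neighbours. I move over it and press.

Call:
move_arm --rows '[[[0.02,0.004,0.01,0,0,0],[0.034,0.007,0.03,0,0,0],[0.034,0.007,0.06,0,0,0],[0.034,0.007,0.085,0,0,0],[0.034,0.007,0.1,0,0,0],[0.034,0.007,0.108,0,0,0],[0.034,0.007,0.112,0,0,0],[0.034,0.007,0.116,0,0,0],[0.034,0.007,0.118,0,0,0],[0.034,0.007,0.119,0,0,0],[0.034,0.007,0.119,0,0,0]]]'

```text
t: 11.72
tcp_pos: [0.4774, -0.3607, 0.0621]
tool_rot: [3.141, 0.03, 0.001]
wrist_force: [-0.8, 3.2, 5.4]
width: 0.0003
gripper_force: 2.8
```

Call:
move_arm --rows '[[[0,0,0.001,0,0,0],[0,0,0.002,0,0,0],[0,0,0.003,0,0,0],[0,0,0.003,0,0,0]]]'

```text
t: 12.22
tcp_pos: [0.4775, -0.3609, 0.0617]
tool_rot: [3.141, 0.031, 0.001]
wrist_force: [-7.4, 9.1, 26.4]
width: -0.0001
gripper_force: 12.7
```

Stiff at 26 N, so the button has bottomed out. I check by the spring force while rising.

Call:
move_arm --rows '[[[0,0,-0.003,0,0,0],[0,0,-0.005,0,0,0],[0,0,-0.005,0,0,0],[0,0,-0.005,0,0,0]]]'

```text
t: 12.72
tcp_pos: [0.4774, -0.3608, 0.0635]
tool_rot: [3.141, 0.03, 0.001]
wrist_force: [2.3, 0.6, 5.5]
width: -0.0001
gripper_force: 2.0
```

Call:
move_arm --rows '[[[0,0,-0.002,0,0,0],[0,0,-0.002,0,0,0],[0,0,-0.002,0,0,0]]]'

```text
t: 13.1
tcp_pos: [0.4772, -0.3608, 0.0654]
tool_rot: [3.141, 0.03, 0.001]
wrist_force: [2.6, -0.4, 2.9]
width: -0.0002
gripper_force: 1.4
```

Call:
move_arm --rows '[[[0,0,-0.004,0,0,0],[0,0,-0.004,0,0,0],[0,0,-0.004,0,0,0]]]'

```text
t: 13.48
tcp_pos: [0.4764, -0.3601, 0.0687]
tool_rot: [-3.14, -0.03, 0.002]
wrist_force: [-0.2, 0.1, 0.6]
width: 0.0
gripper_force: 0.0
```

The spring force fell over about 6 mm (5.5, 2.9, then 0 N), so the button really was right down. I retreat and check the end state.

Call:
move_arm --rows '[[[0,0,-0.02,0,0,0],[0,0,-0.06,0,0,0],[0,0,-0.1,0,0,0],[-0.05,0,-0.13,0,0,0],[-0.1,0.03,-0.15,0,0,0],[-0.12,0.06,-0.15,0,0,0],[-0.12,0.06,-0.15,0,0,0],[-0.12,0.06,-0.15,0,0,0]]]'

```text
t: 14.48
tcp_pos: [0.3583, -0.4224, 0.2198]
tool_rot: [-3.141, -0.03, -0.001]
wrist_force: [-0.3, 0.5, 0.0]
width: -0.0005
gripper_force: 0.0
```

```bash
python3 -c "
from h import *
s=snapshot('scene');cv2.imwrite('pics/s2.png',cv2.resize(s['color'][140:310,130:530],(800,340),interpolation=2))
s=snapshot('top');h=cv2.cvtColor(s['color'],cv2.COLOR_BGR2HSV)
m=cv2.inRange(h,(18,120,120),(35,255,255));m[:190]=0;m[250:]=0;m[:,:220]=0;m[:,380:]=0
n,l,st,ce=cv2.connectedComponentsWithStats(m)
for i in range(1,n):
    if st[i,4]>10: print(ce[i].round(1),ray(s,*ce[i],.052).round(4))
"
```

```text
[245.8 198.2] [0.5135 0.1526 0.052 ]
[347.2 200. ] [ 0.5132 -0.1915  0.052 ]
[245.6 229.5] [0.4076 0.1502 0.052 ]
```

View pics/s2.png

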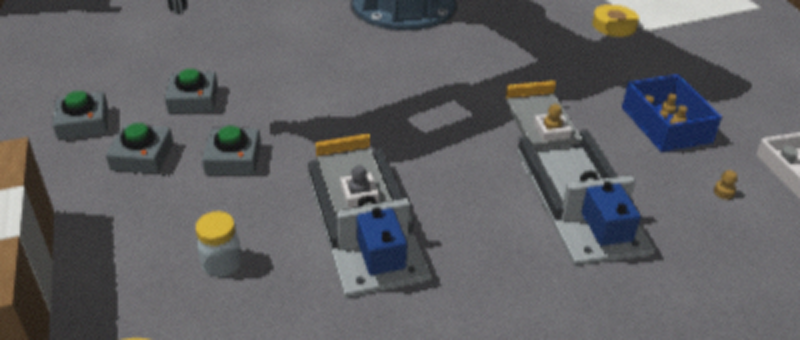

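The slide is out with its lip at (532,88) and the brass fitting upright at (553,118). Jig b is unchanged, the button at (230,135) is up, and nothing else has moved. I hand it in.

```bash
python3 -c "
from h import *
print(finish_job())"
```

```text
the job is handed in; nothing more can be done
None
```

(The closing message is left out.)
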